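# Load a tube carrier under the shaker's retaining head

### The job

Pick up the blue tube carrier by its grey handle, set it down flat on the shaker deck in front of the red overhang with its toe pointing at the pocket, then slide it along the deck so that the toe goes under the overhang and on until it presses the stiff seat button fully in and stands home against the hidden depth stop. Push firmly enough for the button but gently: do not ram the stop, and keep the carrier upright. Let go and leave it seated flat on the deck; leave the orange carrier, tip box, bottle and beaker alone.

Things in the scene. Friction and masses are not known exactly. Their poses are not given: they have to be found in the camera images.
- blue_carrier: Blue plastic tube carrier, 0.25 to 0.5 kg. Origin: centre of its plate's underside, z up. Plate 110 (x) x 80 (y) x 10 mm; block 100 x 70 mm on it, top at z = 20 mm. Toe: flat tongue 50 mm wide, z = 0 to 8 mm, reaching from the plate's edge at y = 40 to y = 90 mm. Four white tube caps at x = +-40, y = +-25, 13 mm across, tops at z = 36 mm.
- handle (a point): Centre of the top of the blue carrier's handle: a grey square post 24 x 24 mm in the middle of the carrier, sides along its axes, from z = 20 to z = 54 mm above its underside.
- shaker: White bench shaker, fixed, 190 (x) x 270 (y) mm; origin: centre of its footprint on the bench, z up. Flat aluminium deck, 180 x 260 mm, at z = 70 mm. On the deck's +y end stands a dark steel retaining head, x = -47 to 47, y = 63 to 125, 20 mm high, with an undercut pocket open towards -y. The carrier goes in moving along +y, its axes parallel to the shaker's.
- mouth (a point): On the deck below the front edge of the red overhang, mid-width (shaker x = 0, y = 70 mm). The overhang reaches 48 mm back, its underside 12 mm and its top 20 mm above the deck. Pocket 54 mm wide between steel cheeks, with 45 degree lead-ins that start 7 mm before this point, 37 mm either side of it.
- seat_button (a joint): Brass button on the face of the depth stop deep in the pocket, in m: 0 out, 0.006 fully in. No spring: it takes about 7 N to push and stays where it is left. The stop itself is rigid, out of sight, and was clamped by the last user anywhere from shaker y = 82 to 108 mm, so home (toe tip on the stop) has the carrier's origin at shaker y = -8 to 18 mm; the button stands 6 mm in front of it.
- orange_carrier: Orange carrier of the same shape and frame, not wanted now: leave alone.
- tip_box: Tip box with red lid, 87 x 122 x 62 mm, origin under its centre: leave alone.
- reagent_bottle: Amber bottle, 66 mm across, 150 mm high, origin under its centre: leave alone.
- beaker: Glass beaker, 70 mm across, 85 mm high, origin under its centre: leave alone.
There are look-alikes about, which are no part of the job. Of the things that look like the blue_carrier, the largest one is meant.

How it is judged:
On the way, in this order (a step that is already met when the one before it is completed fails the run):
1. the blue carrier is down on the deck, level and squared up, in front of the overhang, short of the button (angle between blue_carrier's own z axis and vertical below 0.06 rad and x of blue_carrier in the frame of shaker between -0.02 and 0.02 m and y of blue_carrier in the frame of shaker between -0.1 and -0.016 m and z of blue_carrier in the frame of shaker below 0.073 m and angle between the y axis of blue_carrier and the y axis of shaker, either way round below 0.2 rad), for 0.1 s.
2. its toe is home under the overhang, with the seat button pressed fully in (y of blue_carrier in the frame of shaker above -0.01 m and value of joint seat_button above 0.0045 m), for 0.2 s.
At the end, for the whole second after the job is handed in: The blue carrier rests released on the deck, level within 0.06 rad, square within 0.07 rad, within 4 mm of the pocket's centre line, its toe under the overhang (carrier origin at shaker y = -10 to 21 mm), its underside within 2 mm of the deck, the seat button in by more than 4.5 of its 6 mm (all of step 2 and angle between blue_carrier's own z axis and vertical below 0.06 rad and x of blue_carrier in the frame of shaker between -0.004 and 0.004 m and y of blue_carrier in the frame of shaker below 0.021 m and z of blue_carrier in the frame of shaker between 0.067 and 0.072 m and angle between the y axis of blue_carrier and the y axis of shaker, either way round below 0.07 rad and linear speed of blue_carrier below 0.01 m/s and contact force between the fingers and blue_carrier below 0.1 N); the robot touches nothing.
It fails at once if with its toe in the pocket, the blue carrier is pressed against the shaker or its stop with more than 35 N (contact force between blue_carrier and shaker above 35 N and y of blue_carrier in the frame of shaker above -0.018 m and z of blue_carrier in the frame of shaker below 0.08 m).
It fails at once if the blue carrier is slammed onto the shaker with more than 100 N (contact force between blue_carrier and shaker above 100 N).
It fails at once if the robot itself presses on the shaker with more than 30 N (contact force between any of the fingers, the arm and shaker above 30 N).
It fails at once if the blue carrier is tipped by more than 0.5 rad (angle between blue_carrier's own z axis and vertical above 0.5 rad).
It fails at once if the orange carrier, tip box, bottle or beaker is moved by more than 20 mm (distance of any of orange_carrier, tip_box, reagent_bottle, beaker from where it was at the start of the episode above 0.02 m).
It also fails if it takes over 70 s, if anything falls off the work surface, if the arm or the gripper's body presses on something with over 40 N, if the wrist force passes 120 N, or if a joint passes its speed limit or range.

### The arm

A 6-joint arm with a two-finger parallel gripper is mounted at the origin on the work surface. World frame = base frame: x ahead of the robot, y to its left, z up, the work surface at z = 0. Lengths are in m, angles in rad, forces in N, time in s.
With the tool pointing down it reaches from about 0.325 to 0.775 m from the base axis. Payload 5.5 kg.
Tool frame: the origin (TCP) lies between the finger pads; the fingertips stand 8 mm ahead of it and the grasp point (between the pads) lies 11 mm behind it (tcp_to_tips is the distance from the TCP to the fingertips, in m); z points along the fingers, y is the line along which they close (so a half turn about z gives the same grasp; the last joint's range is limited). The gripper opens to 88 mm and grips with 3 to 60 N. Pads are 20 mm wide; open, the fingers measure 115 mm over their backs; the gripper's body (75 mm by 178 mm) begins 61 mm behind the grasp point.
Start: joints at [-1.244, 0.091, 1.231, -0, 1.82, -0.057], TCP at [0.225, -0.556, 0.231] pointing down, gripper open.
Joint ranges: [-2.87, 2.87], [-0.86, 2.18], [0.17, 2.46], [-1.51, 4.65], [0.06, 2.69], [-2.65, 2.65]. Speed limits (rad/s): [2.57, 2.57, 3.01, 3.14, 3.14, 3.14].

### API

Orientations are given as a unit quaternion [w, x, y, z].
In Python, from bench import * gives the robot as it stands. Calls block until the motion is done:
- move_to(position, orientation): joint-space move of the TCP to a pose.
- move_l(position, speed=0.15, orientation=None): straight line of the TCP; orientation=None keeps the orientation; speed is the mean speed in m/s.
- movej(angles): joint-space move.
- gripper_open() and close(): open the fingers fully, or close them until they stop; the grip force is fixed at half the most.
- hold(seconds).
- inverse_kinematics(position, orientation): joint angles nearest the present ones, or None.
- state(): the state.
- get_image(name): name is "scene" or "top" or "wrist"; returns a dict with "frame" (420x560x3 uint8, blue, green, red), "depth" (420x560 float32, m along the optical axis (not along the pixel's ray), 0 where there is no reading), "camera_matrix" (3x3 intrinsics, pixels), "k1" (the pictures are not rectified: a ray, as slopes to the right and down, at radius r is drawn at 1 + k1 r^2 times it, then the intrinsics apply), "view" (4x4, takes a point from world to camera coordinates). Camera axes: x right, y up, looking along -z (the intrinsics and any distortion apply to the point x, -y, -z); pixel columns grow to the right and rows downward; lengths in m; the calibration is good to about 2 mm. A picture is of the moment at which its call begins.
A pose or a line that the arm cannot do raises IKError and nothing moves.
- job_done(): hands the job in; it is judged then, once.
The state is a dict: "time": time; "joint_pos": joint angles; "dq": joint speeds; "joint_torque": joint torques, N m; "ee_pos": TCP position; "ee_rot": TCP orientation; "ft_force": force on the tool from outside, world axes, zero at the start; "moment": the same for the moment, N m; "finger_gap": finger opening in m; "finger_force": force on a finger pad.
Only numpy, scipy, OpenCV 4.12 (cv2) and the standard library are available. Lean on these libraries where they do the work, as an engineer would, in place of code of your own. Each camera call takes 0.05 s, during which the arm holds its last target. There are 200 camera calls.

## Working session

There is one attempt and no reset: what is moved stays moved. The work goes in short steps, each a Python script; the robot and the scene stay as the last script left them, time stands still between calls to the robot, and variables do not carry over. Pictures are saved under pics/ and viewed, at most 10 in all, crops included, and the job is handed in when it is done.

```bash
mkdir -p pics; ls; cat > h.py <<'E'
from bench import *
import numpy as np, cv2
def grab(name):
    return get_image(name)
def rays(im,px):
    """pixels -> (cam centre, world unit-depth dirs)"""
    px=np.asarray(px,float).reshape(-1,1,2)
    d=np.array([im["k1"],0,0,0,0],float)
    n=cv2.undistortPoints(px,np.asarray(im["camera_matrix"],float),d).reshape(-1,2)
    V=np.asarray(im["view"]);R=V[:3,:3];t=V[:3,3]
    dirs=np.c_[n[:,0],-n[:,1],-np.ones(len(n))]@R
    return -R.T@t,dirs
def onplane(im,px,z):
    c,d=rays(im,px); return c+d*((z-c[2])/d[:,2])[:,None]
def bydepth(im,px):
    c,d=rays(im,px); p=np.asarray(px,int).reshape(-1,2)
    return c+d*im["depth"][p[:,1],p[:,0]][:,None]
E
python3 - <<'E'
from h import *
s=state();print(s["time"],s["ee_pos"],s["ee_rot"],s["ft_force"],s["finger_gap"])
for n in("scene","top"):
    im=grab(n);cv2.imwrite(f"pics/{n}0.png",im["frame"]);np.save(f"{n}0.npy",im,allow_pickle=True)
    V=im["view"];print(n,-V[:3,:3].T@V[:3,3],im["k1"],(im["depth"]>0).mean())
E
```

```text
pics
0.0 [ 0.22458015 -0.55608433  0.22951559] [-9.51832059e-04  9.81641287e-01  1.90734005e-01 -1.33126543e-04] [-0.44039172  0.38037711  0.3954708 ] 0.08786083348010332
scene [1.04453297 0.50651153 0.80138627] 0.02847837328648319 0.9959863945578231
top [ 0.31455689 -0.07827366  0.96589587] -0.04922270980606906 0.9960586734693877
```

View pics/scene0.png

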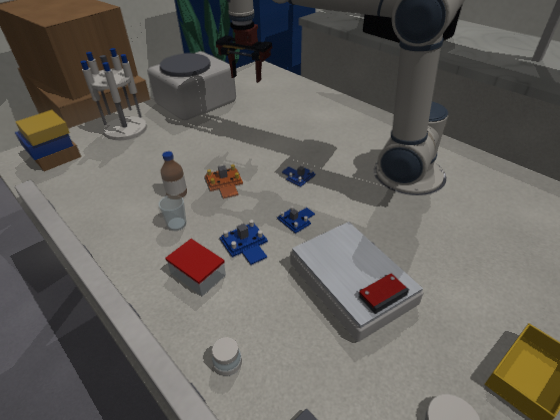

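View pics/top0.png

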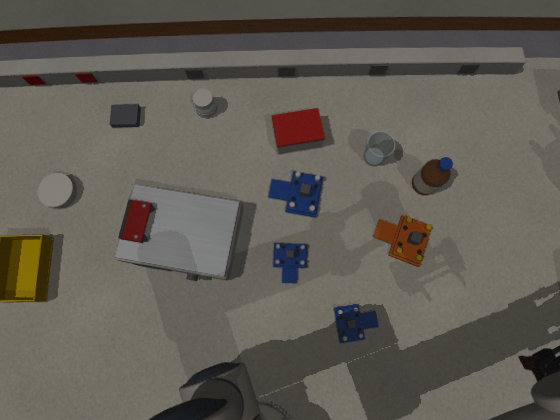

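Scene: blue candidates at scene (243,237), (296,219), (299,174), i.e. top (304,192), (291,254), (350,323). The orange one, at top (412,240), isn't wanted. The largest blue is at top (304,192). The shaker is at top (180,232) with its red overhang at (135,221), so its +y points left in the image.

```bash
python3 - <<'E'
from h import *
for n in("scene","top"):
    im=np.load(f"{n}0.npy",allow_pickle=True).item();f=im["frame"]
    hsv=cv2.cvtColor(f,cv2.COLOR_BGR2HSV)
    for col,lo,hi in(("blue",(110,150,50),(125,255,255)),("red",(0,180,60),(6,255,255))):
        m=cv2.inRange(hsv,lo,hi)
        m=cv2.morphologyEx(m,cv2.MORPH_CLOSE,np.ones((3,3)))
        for c in cv2.findContours(m,cv2.RETR_EXTERNAL,cv2.CHAIN_APPROX_NONE)[0]:
            a=cv2.contourArea(c)
            if a<150: continue
            q=cv2.approxPolyDP(c,3,True)[:,0]
            mo=cv2.moments(c);ce=[mo["m10"]/mo["m00"],mo["m01"]/mo["m00"]]
            p=bydepth(im,[ce])[0]
            print(n,col,int(a),np.round(ce,1),"depthpt",p.round(4),q.tolist())
im=np.load("top0.npy",allow_pickle=True).item();f=im["frame"]
cv2.imwrite("pics/crop1.png",cv2.resize(f[160:300,105:345],None,fx=3.3,fy=3.3,interpolation=cv2.INTER_CUBIC))
# shaker deck by depth: height map
yy,xx=np.mgrid[0:420,0:560];P=bydepth(im,np.c_[xx.ravel(),yy.ravel()]).reshape(420,560,3)
np.save("P.npy",P)
m=((P[...,2]>.06)&(P[...,2]<.078)).astype(np.uint8);m[:, :110]=0;m[:,250:]=0;m[:170]=0;m[290:]=0
m=cv2.morphologyEx(m,cv2.MORPH_OPEN,np.ones((3,3)))
pt=P[m>0];print("deck z",np.median(pt[:,2]),len(pt))
r=cv2.minAreaRect(pt[:,:2].astype(np.float32));print("deck rect",r,cv2.boxPoints(r).round(4).tolist())
m=((P[...,2]>.082)&(P[...,2]<.1)).astype(np.uint8);m[:, :110]=0;m[:,250:]=0;m[:170]=0;m[290:]=0
m=cv2.morphologyEx(m,cv2.MORPH_OPEN,np.ones((3,3)))
pt=P[m>0];r=cv2.minAreaRect(pt[:,:2].astype(np.float32));print("head z",np.median(pt[:,2]),r)
E
```

```text
scene blue 874 [245.3 244.6] depthpt [ 0.6167 -0.1068  0.0184] [[220, 237], [232, 256], [242, 252], [250, 263], [266, 256], [258, 246], [266, 239], [257, 236], [254, 225], [247, 225], [248, 236], [244, 239], [237, 236], [236, 230]]
scene blue 351 [296.3 220. ] depthpt [ 0.4449 -0.0855  0.0132] [[313, 213], [306, 208], [292, 220], [289, 210], [278, 218], [295, 232], [310, 223], [303, 216]]
scene blue 220 [297.1 175.6] depthpt [ 0.292  -0.2369  0.0115] [[283, 171], [287, 179], [299, 185], [314, 174], [305, 169], [302, 181], [298, 182], [295, 170], [288, 167]]
scene blue 405 [ 48.  148.1] depthpt [ 0.8458 -0.8627  0.0735] [[72, 145], [67, 138], [33, 148], [23, 140], [34, 159]]
scene red 650 [381.5 289.7] depthpt [0.5236 0.2575 0.0881] [[405, 287], [395, 278], [391, 280], [390, 274], [360, 292], [374, 305]]
scene red 1270 [194.7 260.3] depthpt [ 0.7633 -0.1196  0.0592] [[190, 239], [166, 259], [199, 282], [223, 260]]
top blue 625 [355.7 320.6] depthpt [ 0.2818 -0.2465  0.0128] [[375, 312], [354, 312], [352, 308], [357, 304], [335, 308], [336, 318], [348, 313], [357, 323], [355, 328], [34
[... 524 characters left out ...]
179], [294, 172], [291, 182]]
top red 715 [135.8 220.7] depthpt [0.5178 0.2588 0.0894] [[132, 201], [122, 237], [140, 241], [149, 203]]
top red 1402 [297.4 127. ] depthpt [ 0.7561 -0.1233  0.0617] [[317, 108], [273, 115], [277, 145], [323, 138]]
deck z 0.06944052801325262 7397
deck rect ((0.5017048120498657, 0.1662381887435913), (0.2613385319709778, 0.18054917454719543), 79.18204498291016) [[0.38850000500679016, 0.05480000004172325], [0.5658000111579895, 0.020899999886751175], [0.6148999929428101, 0.2775999903678894], [0.4375999867916107, 0.31150001287460327]]
head z 0.08937555881352649 ((0.5195926427841187, 0.26252102851867676), (0.05744856968522072, 0.09232468158006668), 79.62440490722656)
```

View pics/crop1.png

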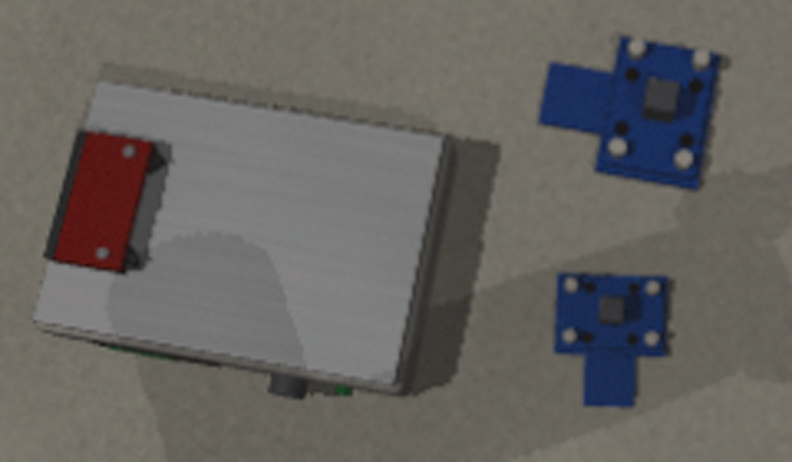

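The crop confirms it: the large blue carrier has four white caps, a grey post at crop (660,98), i.e. top (305,190), and its toe pointing left. The blue one below it at crop (612,310) is smaller. The shaker's deck size (261x180), deck height (69.4 mm) and head height (89.4 mm) all match the text. Next I get the carrier pose and move above it for a wrist view.

```bash
cat >> h.py <<'E'
def allpts(im):
    h,w=im["depth"].shape; yy,xx=np.mgrid[0:h,0:w]
    return bydepth(im,np.c_[xx.ravel(),yy.ravel()]).reshape(h,w,3)
def carrier(im,zbase=0.,P=None,near=None):
    """carrier pose from depth heights + colour: block-top rect, toe rect, handle top"""
    P=allpts(im) if P is None else P
    hsv=cv2.cvtColor(im["frame"],cv2.COLOR_BGR2HSV)
    nr=(np.linalg.norm(P[...,:2]-near,axis=-1)<.11)
    blue=(cv2.inRange(hsv,(108,120,30),(128,255,255))>0)&nr
    z=P[...,2]-zbase; out={}
    for k,m in(("block",nr&(z>.0155)&(z<.045)),("all",blue&(z>.003)),("handle",nr&(z>.046)&(z<.07)),("caps",nr&(z>.028)&(z<.042))):
        m=cv2.morphologyEx(m.astype(np.uint8),cv2.MORPH_OPEN,np.ones((2,2)))
        p=P[m>0]
        if len(p)<4: out[k]=None;continue
        r=cv2.minAreaRect(p[:,:2].astype(np.float32))
        out[k]=dict(n=len(p),c=np.round(r[0],4),size=np.round(r[1],4),ang=round(r[2],2),mean=p.mean(0).round(4),z=np.median(p[:,2]).round(4))
    return out
def quat(psi): # tool down, tool y along direction psi (rad)
    a=(psi+np.pi/2)/2; return np.array([0,np.cos(a),np.sin(a),0])
E
python3 - <<'E'
from h import *
im=np.load("top0.npy",allow_pickle=True).item()
for n in("scene","top"):
    im=np.load(f"{n}0.npy",allow_pickle=True).item()
    for k,v in carrier(im,near=(.62,-.135)).items(): print(n,k,v)
c=carrier(np.load("top0.npy",allow_pickle=True).item(),near=(.62,-.135))
psi=np.radians(-9)
for s in(0,np.pi):
  for p in([.61,-.135,.25],[.61,-.135,.033],[.49,.107,.2],[.505,.18,.1]):
    print(s,p,inverse_kinematics(p,quat(psi+s)))
E
```

```text
scene block {'n': 642, 'c': array([0.7795, 0.1688]), 'size': array([0.8511, 0.1126]), 'ang': 59.41, 'mean': array([ 0.6059, -0.1277,  0.0221]), 'z': np.float64(0.0191)}
scene all {'n': 913, 'c': array([0.7831, 0.1801]), 'size': array([0.8271, 0.124 ]), 'ang': 59.83, 'mean': array([ 0.6129, -0.105 ,  0.0143]), 'z': np.float64(0.0112)}
scene handle {'n': 139, 'c': array([0.856 , 0.1372]), 'size': array([0.8198, 0.1255]), 'ang': 54.25, 'mean': array([ 0.6659, -0.1195,  0.0604]), 'z': np.float64(0.058)}
scene caps {'n': 113, 'c': array([0.8186, 0.1392]), 'size': array([0.8563, 0.1037]), 'ang': 51.5, 'mean': array([ 0.605 , -0.1276,  0.0353]), 'z': np.float64(0.0305)}
top block {'n': 1141, 'c': array([ 0.5191, -0.131 ]), 'size': array([0.4083, 0.1084]), 'ang': 0.43, 'mean': array([ 0.6123, -0.1373,  0.0238]), 'z': np.float64(0.0197)}
top all {'n': 1275, 'c': array([ 0.4861, -0.0917]), 'size': array([0.1276, 0.3416]), 'ang': 78.45, 'mean': array([ 0.593, -0.121,  0.017]), 'z': np.float64(0.0174)}
top handle {'n': 345, 'c': array([ 0.6626, -0.115 ]), 'size': array([0.0995, 0.142 ]), 'ang': 
[... 200 characters left out ...]
.1327,  0.0287]), 'z': np.float64(0.0296)}
0 [0.61, -0.135, 0.25] [-2.72248691e-01  1.64213419e-01  1.11710518e+00 -4.44089210e-16
  1.86027405e+00 -1.15169058e-01]
0 [0.61, -0.135, 0.033] [-2.72248691e-01  2.06842363e-01  1.45543139e+00 -4.44089210e-16
  1.47931891e+00 -1.15169058e-01]
0 [0.49, 0.107, 0.2] [ 1.47150152e-01 -1.78568765e-01  1.54675235e+00 -4.44089210e-16
  1.77340907e+00  3.04229785e-01]
0 [0.505, 0.18, 0.1] [ 2.78935401e-01 -6.71202629e-02  1.62131844e+00 -4.44089210e-16
  1.58739448e+00  4.36015033e-01]
3.141592653589793 [0.61, -0.135, 0.25] None
3.141592653589793 [0.61, -0.135, 0.033] None
3.141592653589793 [0.49, 0.107, 0.2] None
3.141592653589793 [0.505, 0.18, 0.1] None
```

```bash
sed -i 's/np.ones((2,2)))$/np.ones((2,2)))*m/; s/cv2.morphologyEx(m.astype(np.uint8)/m=m.astype(np.uint8); m=cv2.morphologyEx(m/; s/<.11)$/<.1)/' h.py; sed -i 's/        m=m=/        m=/; s/^        m=m.astype.*;/&/' h.py; grep -n morph h.py
python3 - <<'E'
from h import *
near=(.605,-.132)
for n in("scene","top"):
    im=np.load(f"{n}0.npy",allow_pickle=True).item()
    for k,v in carrier(im,near=near).items(): print(n,k,v)
move_to([.60,-.135,.25],quat(np.radians(-9)))
im=grab("wrist");np.save("wrist1.npy",im,allow_pickle=True);cv2.imwrite("pics/wrist1.png",im["frame"])
V=im["view"];print(-V[:3,:3].T@V[:3,3],im["k1"])
for k,v in carrier(im,near=near).items(): print("wrist",k,v)
print(state()["time"],state()["ft_force"])
E
```

```text
29:        m=m.astype(np.uint8); m=cv2.morphologyEx(m,cv2.MORPH_OPEN,np.ones((2,2)))*m
scene block {'n': 587, 'c': array([ 0.6018, -0.1338]), 'size': array([0.0681, 0.1013]), 'ang': 79.52, 'mean': array([ 0.6056, -0.1303,  0.0217]), 'z': np.float64(0.0194)}
scene all {'n': 824, 'c': array([ 0.6083, -0.1076]), 'size': array([0.1227, 0.1097]), 'ang': 76.24, 'mean': array([ 0.6121, -0.1075,  0.0128]), 'z': np.float64(0.0117)}
scene handle {'n': 56, 'c': array([ 0.6021, -0.1341]), 'size': array([0.0196, 0.0233]), 'ang': 77.92, 'mean': array([ 0.6031, -0.1328,  0.0516]), 'z': np.float64(0.0519)}
scene caps {'n': 71, 'c': array([ 0.6023, -0.134 ]), 'size': array([0.0599, 0.0909]), 'ang': 77.08, 'mean': array([ 0.604 , -0.1321,  0.0329]), 'z': np.float64(0.0332)}
top block {'n': 870, 'c': array([ 0.5971, -0.1387]), 'size': array([0.0668, 0.0993]), 'ang': 77.96, 'mean': array([ 0.5944, -0.1383,  0.0212]), 'z': np.float64(0.0197)}
top all {'n': 1117, 'c': array([ 0.599, -0.113]), 'size': array([0.1242, 0.1027]), 'ang': 78.64, 'mean': array([ 0.5949, -0.1188,  0.0147]), 'z': np.float64(0.0175)
[... 424 characters left out ...]
: array([ 0.5989, -0.137 ]), 'size': array([0.0699, 0.0989]), 'ang': 78.12, 'mean': array([ 0.5991, -0.1347,  0.0214]), 'z': np.float64(0.0197)}
wrist all {'n': 5428, 'c': array([ 0.6044, -0.1133]), 'size': array([0.1281, 0.1071]), 'ang': 77.9, 'mean': array([ 0.6038, -0.1136,  0.0162]), 'z': np.float64(0.0187)}
wrist handle {'n': 447, 'c': array([ 0.599 , -0.1367]), 'size': array([0.0241, 0.0227]), 'ang': 77.18, 'mean': array([ 0.599 , -0.1362,  0.0534]), 'z': np.float64(0.0534)}
wrist caps {'n': 391, 'c': array([ 0.599 , -0.1367]), 'size': array([0.0613, 0.0913]), 'ang': 78.23, 'mean': array([ 0.599 , -0.1349,  0.0355]), 'z': np.float64(0.0355)}
2.1833 [-0.14496486 -0.52362476 -0.32830594]
```

View pics/wrist1.png

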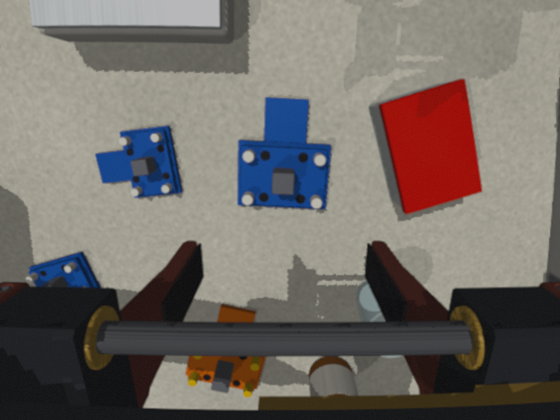

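The wrist view shows the wanted carrier with its post at (284,182) and toe upwards. The tip box is clear of the finger paths at (430,147). All three views agree on about (0.599, -0.137), yaw -12°, with the handle top at 53 mm, matching the text. Now the grasp.

```bash
python3 - <<'E'
from h import *
q=quat(np.radians(-12.0))
move_to([.599,-.137,.12],q)
move_l([.599,-.137,.034],.08)
s=state();print(s["ft_force"],s["ee_pos"])
close();hold(.2)
s=state();print("gap",s["finger_gap"],s["finger_force"],s["ft_force"],s["ee_pos"])
move_l([.599,-.137,.20],.1)
hold(.2);s=state();print("gap",s["finger_gap"],s["finger_force"],s["ft_force"],s["ee_pos"],s["time"])
# hover in front of shaker: shaker frame (0,-0.06) at safe height
psi=np.radians(-10.82);ey=np.array([-np.sin(psi),np.cos(psi)]);c=np.array([.5017,.1662])
p=c-.060*ey
move_to([*p,.20],quat(psi-0.0))
im=grab("wrist");np.save("wrist2.npy",im,allow_pickle=True);cv2.imwrite("pics/wrist2.png",im["frame"])
P=allpts(im)
for lo,hi in((.06,.077),(.083,.097)):
    m=((P[...,2]>lo)&(P[...,2]<hi)&(P[...,1]>.03)).astype(np.uint8);m=cv2.morphologyEx(m,cv2.MORPH_OPEN,np.ones((3,3)))*m
    r=cv2.minAreaRect(P[m>0][:,:2].astype(np.float32));print(lo,m.sum(),np.median(P[m>0][:,2]),r)
np.save("P2.npy",P)
s=state();print(s["ee_pos"],s["time"])
E
```

```text
[ 0.44176995 -0.91098403 -0.40993415] [ 0.59948426 -0.13713745  0.03486318]
gap 0.02359848715986679 29.99865174293518 [-1.94286101 -0.09035675  0.10801115] [ 0.59886018 -0.13694091  0.03396885]
gap 0.02373850156237977 29.997564554214478 [ 0.84155171 -0.38389733 -3.90399748] [ 0.59888217 -0.1369597   0.19960644] 7.2
0.06 25775 0.06971148300743246 ((0.4989759027957916, 0.15128952264785767), (0.22902163863182068, 0.18078620731830597), 79.10710144042969)
0.083 4525 0.08976546543904218 ((0.5171135067939758, 0.24625271558761597), (0.022941816598176956, 0.0943620577454567), 79.1196060180664)
[0.49109594 0.10622045 0.2000015 ] 8.2917
```

View pics/wrist2.png

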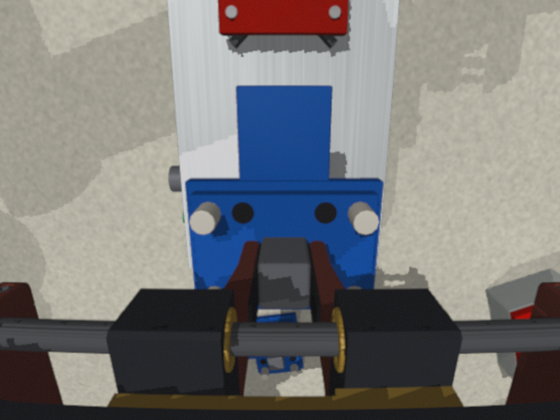

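The carrier is held level in the fingers (toe at (284,130), mouth at (284,40)), with about 3.5 N of weight. The wrist view agrees with the top view on the shaker's centre line and yaw. Next I check the toe's offset in the grip, then set it down under force watch.

```bash
cat >> h.py <<'E'
C=np.array([.5017,.1662]);PSI=np.radians(-10.85)
ex=np.array([np.cos(PSI),np.sin(PSI)]);ey=np.array([-ex[1],ex[0]])
def sh(p): d=np.asarray(p)[...,:2]-C; return np.stack([d@ex,d@ey],-1)
def wr(x,y): return C+x*ex+y*ey
def toe(im,zt):
    """toe in shaker frame, by rays onto plane of its top (z=zt)"""
    hsv=cv2.cvtColor(im["frame"],cv2.COLOR_BGR2HSV)
    m=cv2.inRange(hsv,(108,120,30),(128,255,255)); v,u=np.nonzero(m)
    q=sh(onplane(im,np.c_[u,v],zt)); e=state()["ee_pos"]; s=sh(e)
    k=q[(q[:,1]>s[1]+.05)&(q[:,1]<s[1]+.11)&(abs(q[:,0])<.06)]
    r=cv2.minAreaRect(k.astype(np.float32))
    rows=[(y,k[(k[:,1]>y-.002)&(k[:,1]<y+.002),0]) for y in np.arange(s[1]+.054,k[:,1].max()-.004,.004)]
    mid=np.array([(y,(x.min()+x.max())/2,x.max()-x.min()) for y,x in rows if len(x)>3])
    a=np.polyfit(mid[:,0],mid[:,1],1)
    return dict(tcp=s.round(4),tip=round(k[:,1].max()-s[1],4),midx=mid[:,1].mean().round(4),width=mid[:,2].mean().round(4),slope=a[0].round(4),rect=r)
E
python3 - <<'E'
from h import *
im=np.load("wrist2.npy",allow_pickle=True).item()
P=np.load("P2.npy")
print("toe depth z",P[130,284],"block z",P[200,284])
print(toe(im,P[130,284,2]))
hm=(P[...,2]>.083)&(P[...,2]<.097)&(P[...,1]>.15);s=sh(P[hm]);print("head in shaker",np.percentile(s,[1,50,99],axis=0))
E
```

```text
toe depth z [0.5039593  0.17216698 0.1740102 ] block z [0.49734085 0.13757149 0.18594416]
{'tcp': array([ 0.0009, -0.0609]), 'tip': np.float64(0.0895), 'midx': np.float64(0.001), 'width': np.float64(0.0485), 'slope': np.float64(-0.0059), 'rect': ((0.0011130031198263168, 0.008888131938874722), (0.04895944148302078, 0.039385613054037094), 0.046227678656578064)}
head in shaker [[-0.04549315  0.07031776]
 [ 0.00044466  0.08110217]
 [ 0.04604976  0.09253438]]
```

```bash
python3 - <<'E'
from h import *
q=quat(PSI)
move_l([*wr(0.0003,-.060),.115],.08,q)
hold(.2);f0=np.array(state()["ft_force"]);print("f0",f0,state()["ee_pos"])
z=.109;move_l([*wr(.0003,-.060),z],.03);
while z>.099:
    hold(.1);f=np.array(state()["ft_force"])-f0
    print(round(z,4),f.round(2))
    if f[2]>2.0: break
    z-=.0005;move_l([*wr(.0003,-.060),z],.02)
s=state();print(s["ee_pos"],sh(s["ee_pos"]),s["time"])
im=grab("wrist");np.save("wrist3.npy",im,allow_pickle=True);cv2.imwrite("pics/wrist3.png",im["frame"])
print(toe(im,.078))
P=allpts(im);hm=(P[...,2]>.083)&(P[...,2]<.097)&(sh(P)[...,1]>.06)&(abs(sh(P)[...,0])<.06);print("head",np.percentile(sh(P[hm]),[1,50,99],axis=0))
E
```

```text
f0 [ 0.3627873   0.04811806 -4.58149662] [0.49095309 0.10725526 0.11552824]
0.109 [-0.28 -0.87  0.12]
0.1085 [-0.09  1.56 -0.48]
0.108 [-0.24 -0.19 -0.15]
0.1075 [ 1.07 -0.69 -0.23]
0.107 [-0.85  0.03  0.28]
0.1065 [-0.25  0.01  0.1 ]
0.106 [0.08 0.18 0.53]
0.1055 [ 0.13 -0.13  0.65]
0.105 [0.04 0.63 0.16]
0.1045 [-0.75 -0.5   0.5 ]
0.104 [-0.47 -0.24 -0.23]
0.1035 [-2.45 -0.09  3.62]
[0.49072224 0.10723019 0.10393068] [ 0.00031887 -0.05998207] 14.0083
{'tcp': array([ 0.0003, -0.06  ]), 'tip': np.float64(0.0893), 'midx': np.float64(0.0007), 'width': np.float64(0.0487), 'slope': np.float64(0.0008), 'rect': ((0.0006540752947330475, 0.009856896474957466), (0.048991333693265915, 0.03880636394023895), 0.059264976531267166)}
head [[-0.03629239  0.06375639]
 [ 0.03516119  0.06552456]
 [ 0.03948149  0.06755798]]
```

View pics/wrist3.png

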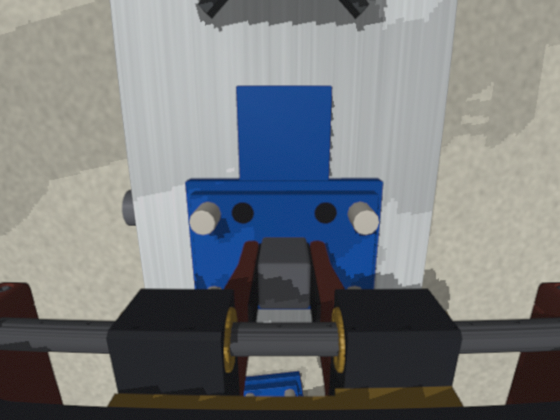

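It is down at shaker (0.7 mm, -60 mm), square, with its toe at (284,130) centred between the lead-ins at (210,8) and (358,8), and 3.6 N on the deck. Now I slide it in fine steps, watching the push force.

```bash
python3 - <<'E'
from h import *
z=.1036;x=0.0
def push():
    fs=[]
    for _ in range(4): hold(.02);fs.append(state()["ft_force"])
    f=np.mean(fs,0); return -(f[:2]@ey),f[:2]@ex,f[2]
print("start",np.round(push(),2))
move_l([*wr(x,-.030),z],.03);print("pre",np.round(push(),2))
y=-.030;log=[]
while y<.019:
    y+=.001 if y<-.0161 else .0007
    move_l([*wr(x,y),z],.015)
    p,l,fz=push();ya=sh(state()["ee_pos"])[1]
    log.append((round(y*1e3,1),round(ya*1e3,1),round(p,1),round(l,1),round(fz,1)))
    if p>13 or abs(l)>12 or fz>12 or state()["time"]>50: break
for r in log: print(*r,end=" | ")
s=state();print(s["time"],s["finger_gap"])
im=grab("wrist");np.save("wrist4.npy",im,allow_pickle=True);cv2.imwrite("pics/wrist4.png",im["frame"])
E
```

```text
start [ 0.74 -2.16  0.72]
pre [2.41 0.25 5.43]
-29.0 -29.1 3.5 0.1 5.7 | -28.0 -28.2 4.0 -0.0 5.1 | -27.0 -27.3 3.7 0.4 5.9 | -26.0 -26.3 4.5 0.3 5.4 | -25.0 -25.2 4.1 -0.2 5.4 | -24.0 -24.2 3.9 -0.0 5.0 | -23.0 -23.2 3.9 0.0 5.1 | -22.0 -22.2 4.0 0.1 5.3 | -21.0 -21.2 4.3 -0.0 5.3 | -20.0 -20.3 3.9 0.5 4.7 | -19.0 -19.3 4.0 0.1 5.4 | -18.0 -18.3 4.3 0.1 5.3 | -17.0 -17.2 4.4 -0.1 5.3 | -16.0 -16.3 4.1 0.3 5.5 | -15.3 -15.6 4.3 0.5 5.3 | -14.6 -14.9 4.6 0.2 5.3 | -13.9 -14.2 4.7 0.7 5.4 | -13.2 -13.5 4.6 -0.1 5.4 | -12.5 -12.8 3.9 0.1 5.3 | -11.8 -12.1 4.2 -0.1 5.4 | -11.1 -11.4 4.7 0.4 5.0 | -10.4 -10.7 4.2 0.1 5.7 | -9.7 -10.0 4.6 0.0 5.5 | -9.0 -9.3 5.4 0.1 5.2 | -8.3 -8.6 4.5 0.4 5.3 | -7.6 -7.9 4.0 0.1 5.6 | -6.9 -7.2 4.9 0.0 6.1 | -6.2 -6.5 4.2 0.3 5.2 | -5.5 -5.8 4.1 0.4 5.4 | -4.8 -5.1 4.1 0.5 5.1 | -4.1 -4.4 4.8 0.0 5.4 | -3.4 -3.7 4.2 0.1 5.7 | -2.7 -3.0 4.6 -0.1 5.7 | -2.0 -2.3 4.6 0.3 5.5 | -1.3 -1.6 4.8 0.7 5.5 | -0.6 -0.9 4.3 0.1 5.1 | 0.1 -0.2 4.8 0.5 5.7 | 0.8 0.5 3.9 -0.1 5.5 | 1.5 1.2 4.4 0.3 5.4 | 2.2 1.9 4.3 0.3 5.5 | 2.9 2.6 4.6 0.2 5.4 | 3.6 3.3 4.4 -0.2 5.0 | 4.3 4.0 4.4 -0.2 5.6 | 5.0 4.7 4.8 -0.0 5.3 | 5.7 5.4 4.1 -0.3 5.7 | 6.4 6.1 4.6 0.3 5.3 | 7.1 6.8 4.0 0.2 5.4 | 7.8 7.4 4.4 0.8 5.7 | 8.5 7.4 7.6 -0.3 6.5 | 9.2 7.5 10.5 -1.1 6.7 | 9.9 7.8 12.2 -1.3 7.4 | 10.6 8.3 12.4 -1.9 7.5 | 11.3 9.0 12.9 -1.9 7.5 | 12.0 9.7 12.5 -1.7 7.9 | 12.7 10.4 12.4 -1.5 7.4 | 13.4 11.1 12.6 -2.1 7.9 | 14.1 11.8 12.9 -1.8 7.3 | 14.8 12.4 12.6 -1.7 7.6 | 15.5 13.1 12.8 -1.5 7.5 | 16.2 13.5 13.8 -1.4 7.6 | 34.3417 0.0236135008316591
```

The push shows the button contact at 7.5 mm, a plateau of about 12.5 N, and the stop starting at 13.5 mm, which is 6 mm of travel. I'll confirm with a slightly firmer push, ease off, release and retreat.

```bash
python3 - <<'E'
from h import *
z=.1036;x=0.0
def push():
    fs=[]
    for _ in range(4): hold(.03);fs.append(state()["ft_force"])
    f=np.mean(fs,0); return -(f[:2]@ey),f[:2]@ex,f[2]
y=.0162
while y<.019:
    y+=.0005; move_l([*wr(x,y),z],.015); p=push();ya=sh(state()["ee_pos"])[1]
    print(round(y*1e3,1),round(ya*1e3,2),np.round(p,1))
    if p[0]>17.5: break
ya=sh(state()["ee_pos"])[1]
im=grab("wrist");cv2.imwrite("pics/wrist5.png",im["frame"]);print(toe(im,.078)["tcp"])
# ease off: target to the actual position (slightly beyond), relieving push
move_l([*wr(x,ya+.0008),z+.0002],.01);print("eased",np.round(push(),1))
gripper_open();hold(.3);s=state();print("open",s["finger_gap"],s["ft_force"],s["ee_pos"])
e=s["ee_pos"];move_l([e[0],e[1],.24],.08)
hold(.3);im=grab("wrist");np.save("wrist6.npy",im,allow_pickle=True);cv2.imwrite("pics/wrist6.png",im["frame"])
P=allpts(im)
for k,v in carrier(im,zbase=.0697,P=P,near=wr(0,.0135)).items():
    if v: print(k,v,"shaker",sh(v["c"]).round(4),"yaw",round((v["ang"]-90-np.degrees(PSI)+45)%90-45,2))
print(state()["time"])
E
```

```text
16.7 13.5 [15.4 -2.4  8.7]
17.2 13.6 [17.1 -2.6  9. ]
17.7 13.67 [18.4 -2.7  9.2]Traceback (most recent call last):
  File "<stdin>", line 13, in <module>
  File "h.py", line 50, in toe
    a=np.polyfit(mid[:,0],mid[:,1],1)
                 ~~~^^^^^
IndexError: too many indices for array: array is 1-dimensional, but 2 were indexed
```

The stop is confirmed rigid: the force rises while the position stays at 13.6 mm. The script failed only in the toe printout, because the toe is now hidden. I go on with the release.

```bash
python3 - <<'E'
from h import *
z=.1036;x=0.0
ya=sh(state()["ee_pos"])[1]
move_l([*wr(x,ya+.0008),z+.0002],.01);hold(.1);f=np.array(state()["ft_force"]);print("eased",-(f[:2]@ey),f[:2]@ex,f[2],ya)
gripper_open();hold(.3);s=state();print("open",s["finger_gap"],s["ft_force"],s["ee_pos"])
e=s["ee_pos"];move_l([e[0],e[1],.24],.08)
hold(.3);im=grab("wrist");np.save("wrist6.npy",im,allow_pickle=True);cv2.imwrite("pics/wrist6.png",im["frame"])
P=allpts(im)
for k,v in carrier(im,zbase=.0697,P=P,near=wr(0,.0135)).items():
    if v: print(k,v,"shaker",sh(v["c"]).round(4),"yaw",round((v["ang"]-90-np.degrees(PSI)+45)%90-45,2))
print(state()["time"])
E
```

```text
eased 7.126868036441429 0.9999017377805399 5.93794931192084 0.013683081622986286
open 0.08776687649101243 [-0.32102264  0.54799367  0.90059541] [0.50442277 0.18042483 0.10379989]
block {'n': 11155, 'c': array([0.511 , 0.2111]), 'size': array([0.1335, 0.0992]), 'ang': 79.19, 'mean': array([0.5113, 0.2123, 0.0909]), 'z': np.float64(0.0898)} shaker [0.0007 0.0458] yaw 0.04
all {'n': 6176, 'c': array([0.5092, 0.1991]), 'size': array([0.1189, 0.1078]), 'ang': 79.37, 'mean': array([0.507 , 0.1914, 0.0878]), 'z': np.float64(0.0892)} shaker [0.0012 0.0337] yaw 0.22
handle {'n': 741, 'c': array([0.5048, 0.1797]), 'size': array([0.0237, 0.0223]), 'ang': 79.23, 'mean': array([0.5048, 0.1802, 0.1234]), 'z': np.float64(0.1235)} shaker [0.0005 0.0138] yaw 0.08
caps {'n': 671, 'c': array([0.505 , 0.1794]), 'size': array([0.0625, 0.0914]), 'ang': 79.35, 'mean': array([0.5055, 0.1816, 0.1053]), 'z': np.float64(0.1055)} shaker [0.0008 0.0136] yaw 0.2
39.75
```

View pics/wrist6.png

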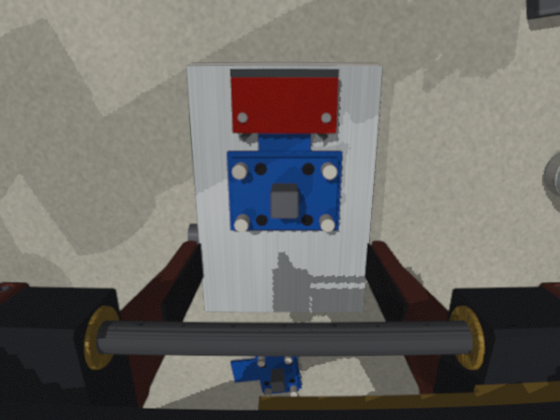

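The carrier, with its post at (285,200), sits flat with its toe under the red overhang at (285,105). It is at shaker (0.5, 13.7) mm, yaw within 0.2°, top heights right, and the gripper is clear.

```bash
python3 -c "
from bench import *
print(job_done())"
```

```text
the job is handed in; nothing more can be done
None
```

The blue carrier is seated on the shaker deck: its toe is under the overhang, home against the stop at shaker y ≈ 13.7 mm. The push trace shows the button fully in (peak push about 18 N); the carrier is released and the job is handed in, though the hand-in returned no verdict.

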